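Free the circuit-board clamp with the spring-bar fork

TASK

On the phone-repair bench, take the orange forked tool from its holder and use it to push the yellow collar of the spring bar sideways, against its coil spring and away from the clamp arm, on the jig that holds the green circuit board, so that its clamp arm springs fully open; keep the fingers and the robot off this jig. Leave the other jig, with the black battery, clamped shut, and finally stand the tool back in its holder, fully down.

Things in the scene. Friction and masses are not known exactly. Their poses are not given: they have to be found in the camera images.
- fork_grip (a point): Forked tool, 120 g, upright in its holder. Point: centre of its orange grip, 26 (x) x 20 (y) x 65 mm; z up; top 30 mm above. Grip it across y. Guard plate 68 x 44 x 5 mm, top 35 mm and underside 40 mm below the point; under it a steel root 32 x 8 x 10 mm, then two tines side by side along x, each 6 (x) x 5 (y) x 45 mm, 20 mm clear between. Tine tips 95 mm below the point.
- holder_mouth (a point): Black fixed tool holder, 64 (x) x 40 (y) x 65 mm. Point: centre of the pocket's mouth, at rim height; z up. Pocket 48 (x) x 24 (y) mm, 61 mm deep. The fork goes in with its x along the holder's x, either way round; its guard plate rests on the rim, the grip centre 40 mm above this point.
- green_collar (a point): Yellow collar (disc, 34 mm diameter, 5 mm thick) of the green board's jig. Point: centre of its face towards -y, 40 mm above the bench; axes as the jig's, z up. It sits on a 6 mm spring bar along y, bare for 32 mm on the -y side: tines straddle the bar there and push the collar to +y (2 N rising to 5 N; stop at 20 mm). After 8 mm the arm is free. Let go, it springs back.
- green_clamp: Fixed jig with the green circuit board. White base 170 (x) x 140 (y) x 10 mm; origin under its centre, z up. Bar along y at x -60, z 40 mm. Along it: arm's eye y -46 to -34, guide lug y -28 to -20 (top z 52), bare bar, collar y 12 to 17, spring cup y 39 to 65 (top z 53). Arm: steel strip along x at y -40, top z 51, hinged at x +55.
- green_arm (a joint): Angle of the clamp arm over the green circuit board: 0 shut, locked by the spring bar. Once freed it swings up by itself about its far end to 1.25 rad (fully open) in about 1 s, and stays there, standing up to 170 mm above the bench.
- black_arm (a joint): Angle of the clamp arm of the other jig, alike but holding a black battery: 0 shut. It must stay shut.
Things that resemble listed ones, but are neither listed nor needed, are in the scene too. Of the things shaped like the part that bears fork_grip, the orange one is meant.

How it is judged (in metres and radians):
On the way:
1. the arm over the green circuit board has sprung open while the forked tool is out of its holder (value of joint green_arm above 1 rad and distance between fork_grip and holder_mouth above 0.08 m), for 0.2 s.
At the end, for the whole second after the job is handed in: The arm over the green circuit board stands open (over 1.0 rad), the black battery's arm is still shut (under 0.1 rad), and the forked tool stands released in its holder, within 10 degrees of upright, its grip within 18 mm of the holder's centre and its guard plate within 6 mm of resting on the rim (value of joint green_arm above 1 rad and value of joint black_arm below 0.1 rad and horizontal distance between fork_grip and holder_mouth below 0.018 m and z of fork_grip in the frame of holder_mouth between 0.03 and 0.046 m and angle between fork_grip's own z axis and vertical below 0.17 rad); the robot touches nothing.
It fails at once if the fingers or the robot itself push on the green board's jig (over 2 N) (contact force between any of the fingers, the arm and green_clamp above 2 N).
It fails at once if the black battery's clamp arm is opened (value of joint black_arm above 0.15 rad).
It also fails if it takes over 48 s, if anything falls off the work surface, if the arm or the gripper's body presses on something with over 40 N, if the wrist force passes 120 N, or if a joint passes its speed limit or range.

ROBOT

A 6-joint arm with a two-finger parallel gripper is mounted at the origin on the work surface. World frame = base frame: x ahead of the robot, y to its left, z up, the work surface at z = 0. Lengths are in m, angles in degrees, forces in N, time in s.
With the tool pointing down it reaches from about 0.3 to 0.875 m from the base axis. Payload 6.4 kg.
Tool frame: the origin (TCP) lies midway between the tips of the shut fingers; the grasp point (between the pads) lies 19 mm behind it (tcp_to_grasp is the distance from the TCP to the grasp point, in m); z points along the fingers, y is the direction in which the jaws open and shut (so a half turn about z gives the same grasp; the last joint's range is limited). The gripper opens to 88 mm and grips with 3 to 60 N. Pads are 18 mm wide; open, the fingers measure 123 mm over their backs; the gripper's body (75 mm by 187 mm) begins 45 mm behind the grasp point.
Start: joints at [-86.19, 10.359, 92.074, -0, 77.567, -11.82], TCP at [0.155, -0.554, 0.239] pointing down, gripper open.
Joint ranges: [-171.53, 171.53], [-51.25, 118.39], [17.06, 147.69], [-65.23, 245.23], [0, 150.52], [-178.68, 178.68]. Speed limits (degrees/s): [147.25, 147.25, 172.46, 180, 180, 180].

INTERFACE

Orientations are given as [roll, pitch, yaw] about the fixed x, y, z axes, in that order (R = Rz(yaw) Ry(pitch) Rx(roll)).
In Python, from plant import state, camera, finish_job, find_in, outline_of, tcp_to_grasp gives the robot as it stands. The module is installed in compiled form; this text tells all that it offers.
- The arm moves only by the shell command python3 -m crank 'ROWS' [FORCE]. ROWS is JSON, a list of rows, each a list of 7 numbers: the turn, a rotation vector about the tool's x, y, z in rad, then the shift along the tool's x, y, z in mm, then the finger opening in mm, from 0 to 88.1. In form: [[rx, ry, rz, dx, dy, dz, fingers], ...]. A call has 1 to 10 rows; each row shifts and turns the pose as measured when the row begins, along the tool's axes as they then stand; what a row does not reach is not made up. A row lasts 1/8 s, in which the tool goes at most 62.5 mm and 10.7 degrees, less where a joint would pass 70% of its speed; a pose out of reach is approached as far as the arm can. A call is refused whole if a number of a shift passes 62.5 or a number of a turn 0.188, either way. A call with a gripper value outside its range is refused whole. The fingers move at their own pace and stop on an object; FORCE is the grip in N (left out, the last holds). Time passes only in rows, so rows that do not move let the fingers close. It gives the time, the measured TCP pose, the force and the opening at its end, in the units of the state.
- state(): the state, without advancing time (a new reading comes with each control period).
- camera(name): name is "scene" or "side" or "wrist"; returns a dict with "frame" (480x640x3 uint8, red, green, blue), "fx", "fy", "cx", "cy" (pixels), "rvec" (rotation vector, rad) and "tvec" (3), from world to camera coordinates, as OpenCV has them; the wrist camera has in their place "hand_eye" (4x4, takes a point from camera to tool coordinates, whose origin is the TCP and whose axes are the flange's). Camera axes: x right, y down, z forward; pixel columns grow to the right and rows downward; lengths in m; the calibration is good to about 2 mm. A picture is of the moment at which its call begins: read the wrist's pose just before it. There is no depth.
- finish_job(): hands the job in, once; it reports no verdict.
Trained networks look in the newest picture that a camera, given by its name, has taken for a name from the list of things; names that differ only in an ending like _2 or _b are one class to them, and where a whole thing is asked for, a point or a joint stands for the part that bears it (a point fixed in the world has none). Each returns a list of dicts, best first, with "score" (0 to 1); they miss things now and then, are a little off and sometimes report something else, mostly with a low value. They report only what shows in the picture. A call takes as long as a camera call. They do not tell look-alikes from the thing itself.
- find_in(thing, camera): "extent" ([left, top, right, bottom] in pixels, round what is visible of it).
- outline_of(thing, camera): "pixels" (480x640 bool, what is visible of it) and "extent" ([left, top, right, bottom] in pixels, round what is visible of it).
The state is a dict: "time_s": time; "joints": joint angles; "joint_velocities": joint speeds; "tau": joint torques, N m; "ee_pos": TCP position; "ee_rot": TCP orientation; "contact_force": force on the tool from outside, world axes, zero at the start; "moment": the same for the moment, N m; "width": finger opening in m.
Only numpy, scipy, OpenCV 4.12 (cv2) and the standard library are available. Lean on these libraries where they do the work, as an engineer would, in place of code of your own. Each camera call takes 0.05 s, during which the arm holds its last target. There are 200 camera calls.

## Working session

There is one attempt and no reset: what is moved stays moved. The work goes in short steps, Python scripts to look and compute and a shell command to move; the robot and the scene stay as the last step left them, time stands still between calls to the robot, and variables do not carry over. Pictures are saved under pics/ and viewed, about 8 in all and at most 12, crops included, and the job is handed in when it is done.

```bash
mkdir -p pics; cat > h.py <<'E'
import numpy as np,cv2
from plant import *
from scipy.spatial.transform import Rotation as R
def cam(n):
    s=state(); c=camera(n)
    if 'rvec' in c:
        Rm=cv2.Rodrigues(np.array(c['rvec'],float))[0]; t=np.array(c['tvec'],float).ravel()
    else:
        H=np.array(c['hand_eye']); T=np.eye(4); T[:3,:3]=R.from_euler('xyz',s['ee_rot'],degrees=True).as_matrix(); T[:3,3]=s['ee_pos']
        M=np.linalg.inv(T@H); Rm=M[:3,:3]; t=M[:3,3]
    c['R']=Rm;c['t']=t; c['C']=-Rm.T@t
    return c
def proj(c,p):
    q=c['R']@np.array(p,float)+c['t']; return np.array([c['fx']*q[0]/q[2]+c['cx'],c['fy']*q[1]/q[2]+c['cy']])
def onz(c,u,v,z):
    d=c['R'].T@np.array([(u-c['cx'])/c['fx'],(v-c['cy'])/c['fy'],1]); return c['C']+d*(z-c['C'][2])/d[2]
def save(c,f,crop=None,k=1):
    im=c['frame'][:,:,::-1]
    if crop: l,t,r,b=crop; im=im[t:b,l:r]
    cv2.imwrite('pics/'+f,cv2.resize(im,None,fx=k,fy=k,interpolation=cv2.INTER_CUBIC))
E
python3 - <<'E'
from h import *
print(state()['ee_pos'],state()['ee_rot'],tcp_to_grasp)
for n in ['scene','side']:
    c=cam(n); save(c,n+'0.png'); print(n,c['C'])
    for th in ['fork_grip','green_collar','green_clamp','holder_mouth','green_arm','black_arm']:
        try: print(th,[(np.round(d['extent']).astype(int).tolist(),round(d['score'],2)) for d in find_in(th,n)][:5])
        except Exception as e: print(th,e)
E
```

```text
[ 0.15488444 -0.55321823  0.23786095] [-1.79906676e+02 -1.78396615e-02  1.56306536e+01] 0.0187
scene [1.1682977  0.08445356 0.60951138]
fork_grip [([377, 317, 433, 389], 0.74), ([353, 152, 375, 222], 0.72), ([303, 189, 346, 247], 0.62), ([208, 265, 257, 345], 0.6)]
green_collar [([202, 194, 243, 214], 0.72), ([296, 229, 354, 285], 0.6)]
green_clamp [([141, 190, 267, 282], 0.72)]
holder_mouth [([297, 226, 353, 284], 0.61)]
green_arm [([158, 188, 209, 239], 0.69)]
black_arm [([438, 235, 464, 295], 0.83)]
side [0.21733145 0.55578859 0.60112173]
fork_grip [([379, 271, 431, 346], 0.75), ([267, 175, 309, 238], 0.69), ([323, 227, 373, 284], 0.62), ([159, 237, 205, 307], 0.55)]
green_collar [([416, 228, 436, 246], 0.5)]
green_clamp [([354, 193, 461, 273], 0.91), ([326, 227, 375, 285], 0.67)]
holder_mouth [([311, 269, 380, 323], 0.6)]
green_arm [([388, 197, 449, 232], 0.82)]
black_arm [([222, 333, 311, 371], 0.77)]
```

View pics/scene0.png

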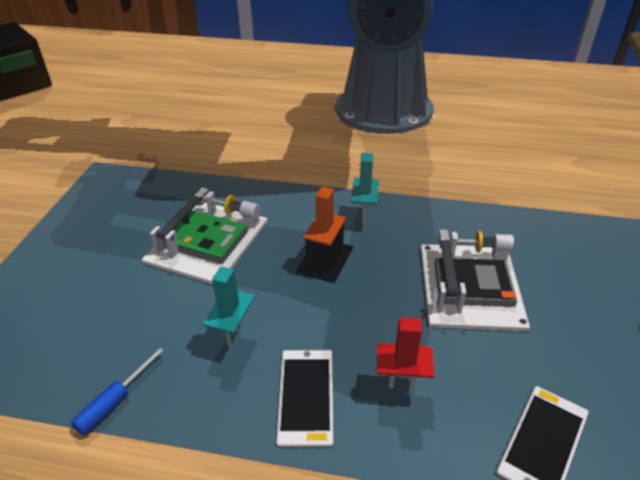

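View pics/side0.png

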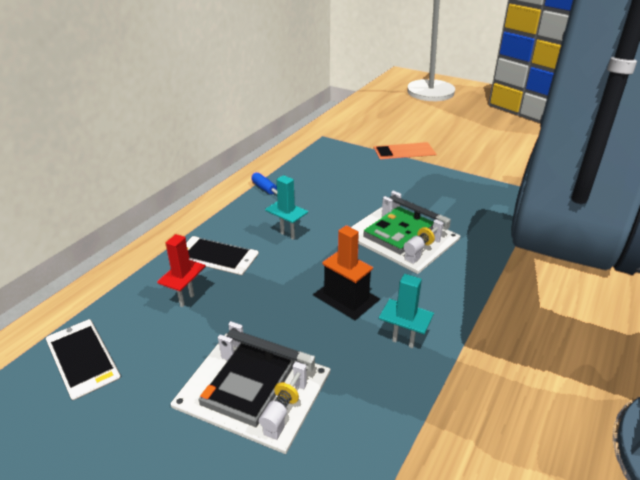

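Orange tool: scene (325,215), in the black holder. Look-alikes are red (405,350) and teal (228,300) and (366,180). The green jig is at scene (205,235) and the black battery jig at (473,280). I'll fit the fork and jig poses next, with one close crop to check the choice.

```bash
cat > fit.py <<'E'
from h import *
from scipy.optimize import differential_evolution,minimize
def box(cx,cy,cz,sx,sy,sz):
    return np.array([[cx+a*sx/2,cy+b*sy/2,cz+d*sz/2] for a in(-1,1) for b in(-1,1) for d in(-1,1)])
FORK=[box(0,0,-.0025,.026,.020,.065),box(0,0,-.0375,.068,.044,.005)]
def sil(c,boxes,x,y,z,yaw):
    S=4; m=np.zeros((480*S//2,640*S//2),np.uint8); Rz=R.from_euler('z',yaw).as_matrix()
    for b in boxes:
        P=(b@Rz.T+[x,y,z])@c['R'].T+c['t']; uv=P[:,:2]/P[:,2:]*[c['fx'],c['fy']]+[c['cx'],c['cy']]
        h=cv2.convexHull((uv*2+.5).astype(np.float32)); cv2.fillConvexPoly(m,np.round(h*16).astype(np.int32),255,shift=4)
    return cv2.resize(m,(640,480),interpolation=cv2.INTER_AREA)/255.
E
python3 - <<'E'
from fit import *
cs=[cam('scene'),cam('side')]; ms=[]
for c,e in zip(cs,[(300,185,350,250),(318,222,378,290)]):
    f=cv2.cvtColor(c['frame'],cv2.COLOR_RGB2HSV); m=((f[...,0]<14)&(f[...,1]>150)&(f[...,2]>80)).astype(float)
    k=np.zeros_like(m);k[e[1]:e[3],e[0]:e[2]]=1; ms.append(m*k); print(m.sum(),(m*k).sum())
def cost(p):
    return sum(np.abs(sil(c,FORK,p[0],p[1],.105,p[2])-m).sum() for c,m in zip(cs,ms))
p0=onz(cs[0],325,210,.105); print(p0,onz(cs[1],347,248,.105))
r=differential_evolution(cost,[(p0[0]-.04,p0[0]+.04),(p0[1]-.04,p0[1]+.04),(-1.6,1.6)],seed=1,maxiter=60,popsize=12)
print('fork',r.x,np.degrees(r.x[2]),r.fun)
for i in(0,1):
    r1=minimize(lambda p:np.abs(sil(cs[i],FORK,p[0],p[1],.105,p[2])-ms[i]).sum(),r.x,method='Nelder-Mead');print(i,r1.x,r1.fun)
a=cs[0]['frame'][175:290,135:355];b=cs[1]['frame'][180:290,315:470]
f=lambda i,w:cv2.resize(i[:,:,::-1],None,fx=w/i.shape[1],fy=w/i.shape[1],interpolation=cv2.INTER_CUBIC)
A=f(a,440*1);B=f(b,440)
cv2.imwrite('pics/crop1.png',np.vstack([f(cs[0]['frame'][180:290,135:355],600),][:1]));cv2.imwrite('pics/crop2.png',f(cs[1]['frame'][180:290,315:470],775))
E
```

```text
2988.0 1259.0
3346.0 1356.0
[ 0.52961543 -0.03743631  0.105     ] [ 0.52184907 -0.03256562  0.105     ]
fork [ 0.52398851 -0.03752369 -0.18069098] -10.352830519254429 329.9686274509804
0 [ 0.52410935 -0.03831305 -0.16847088] 153.33333333333334
1 [ 0.52358068 -0.03670712 -0.18396909] 145.10980392156864
```

View pics/crop2.png

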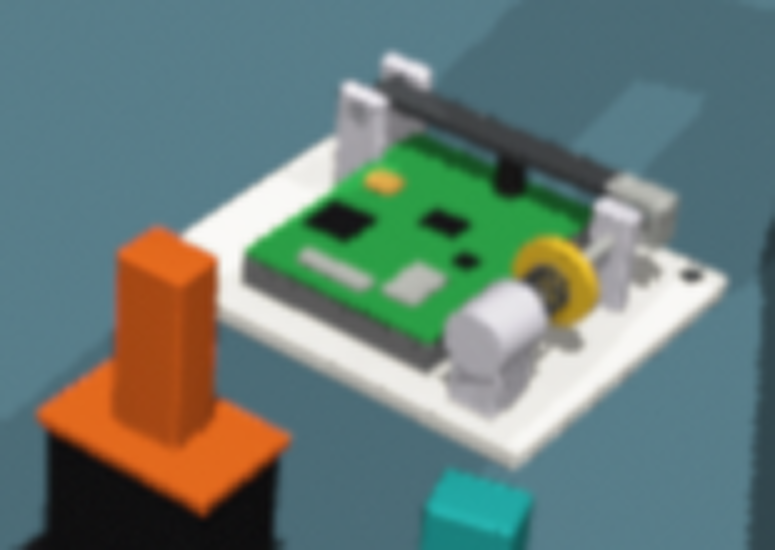

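View pics/crop1.png

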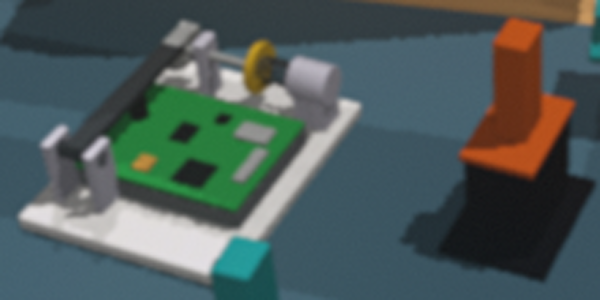

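```bash
python3 - <<'E'
from fit import *
from scipy.optimize import least_squares
s,d=cam('scene'),cam('side')
print('guard',*[onz(d,u,v,.07)[:2].round(4) for u,v in[(322.4,263),(355.6,283),(373.4,267.4)]])
print('guard sc',*[onz(s,u,v,.07)[:2].round(4) for u,v in[(135+460/2.727,180+155/2.727),(135+532/2.727,180+178/2.727),(135+576/2.727,180+103/2.727)]])
obs=[(s,143,258.8,.085,-.07),(s,212.7,281,.085,.07),(s,266.3,218.5,-.085,.07),(d,460.6,236,-.085,-.07),(d,418,272,-.085,.07),(d,352,227.4,.085,.07)]
for c,u,v,a,b in obs: print(a,b,onz(c,u,v,.01).round(4))
def res(p):
    Rz=R.from_euler('z',p[2]).as_matrix()
    return np.concatenate([proj(c,Rz@[a,b,.01]+[p[0],p[1],0])-[u,v] for c,u,v,a,b in obs])
r=least_squares(res,[.45,-.25,-.3],loss='soft_l1');print(r.x,np.degrees(r.x[2]),r.fun.round(1))
# collar yellow centroid both cams
rays=[]
for c,e in[(s,(205,185,250,220)),(d,(410,220,440,250))]:
    f=cv2.cvtColor(c['frame'],cv2.COLOR_RGB2HSV);m=(abs(f[...,0].astype(int)-24)<6)&(f[...,1]>140)
    k=np.zeros_like(m);k[e[1]:e[3],e[0]:e[2]]=1;v,u=np.where(m&k);print('col',u.mean(),v.mean(),u.min(),u.max(),v.min(),v.max(),len(u))
    Rz=R.from_euler('z',r.x[2]).as_matrix();print('pred',proj(c,Rz@[-.06,.0145,.04]+[r.x[0],r.x[1],0]),onz(c,u.mean(),v.mean(),.04))
E
```

```text
guard [ 0.5578 -0.0199] [ 0.4906 -0.0039] [ 0.4842 -0.0509]
guard sc [ 0.5553 -0.0652] [ 0.5669 -0.023 ] [ 0.4987 -0.0097]
0.085 -0.07 [ 0.5858 -0.3222  0.01  ]
0.085 0.07 [ 0.6133 -0.1963  0.01  ]
-0.085 0.07 [ 0.4511 -0.1558  0.01  ]
-0.085 -0.07 [ 0.4161 -0.2859  0.01  ]
-0.085 0.07 [ 0.4434 -0.147   0.01  ]
0.085 0.07 [ 0.6033 -0.2077  0.01  ]
[ 0.51404506 -0.24306133 -0.24126892] -13.823690918964612 [-3.8 -3.2  0.5  0.1  1.  -1.   1.5 -1.1 -0.9 -3.4 -7.7  1.6]
col 228.66981132075472 203.08490566037736 225 234 195 213 106
pred [230.18904635 203.73929281] [ 0.4579496  -0.21775874  0.04      ]
col 427.03053435114504 234.4885496183206 418 433 228 244 131
pred [426.16400855 235.14625984] [ 0.45868311 -0.21731739  0.04      ]
```

Fork grip is about (0.524, -0.0375), yaw -10.5°. The green collar's middle is about (0.458, -0.2175), jig yaw about -12°. Next I'll move over the jig for a wrist view.

```bash
python3 -m crank '[[0,0,0.152,0,0,-30,88],[0,0,0.152,0,0,-30,88],[0,0,0.152,0,0,-30,88],[0,0,0,34,-51,0,88],[0,0,0,34,-51,0,88],[0,0,0,34,-51,0,88],[0,0,0,34,-51,0,88],[0,0,0,34,-51,0,88],[0,0,0,34,-51,0,88],[0,0,0,34,-51,0,88]]' 60
python3 - <<'E'
from h import *
c=cam('wrist');print(np.round(c['hand_eye'],3));save(c,'w1.png');print(c['C'],state()['ee_pos'],state()['ee_rot'])
for n,p in [('collar',(.458,-.2175,.04)),('fork',(.524,-.0375,.135))]: print(n,proj(c,p))
E
```

```text
time_s: 2.15
ee_pos: [0.4636, -0.2473, 0.3327]
ee_rot: [179.9, -0.2, -11.9]
contact_force: [0.5, -0.9, 0.3]
width: 0.0878
[[ 0.    -0.946 -0.324  0.085]
 [ 1.     0.    -0.     0.   ]
 [ 0.001 -0.324  0.946 -0.145]
 [ 0.     0.     0.     1.   ]]
[ 0.54590965 -0.26460667  0.47774368] [ 0.46773587 -0.24159394  0.33269507] [-179.8621315    -0.33942161  -11.6199845 ]
collar [292.97764654 205.48599229]
fork [102.24046387 199.21266195]
```

View pics/w1.png

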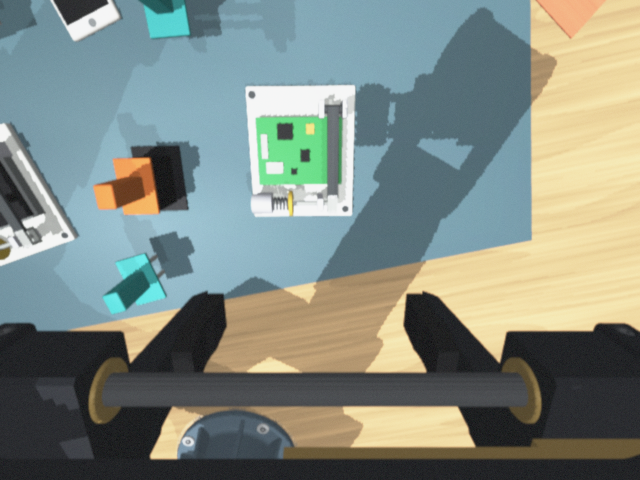

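Wrist view: base corners at (247,86), (355,85), (352,216), (253,217), collar at (291,204), orange fork at (125,188). The collar prediction of (293,205) agrees. I'll refine both poses from this view.

```bash
python3 - <<'E'
from fit import *
from scipy.optimize import least_squares
c=cam('wrist');print(state()['ee_pos'],state()['ee_rot'])
g=cv2.cvtColor(c['frame'],cv2.COLOR_RGB2GRAY)
hsv=cv2.cvtColor(c['frame'],cv2.COLOR_RGB2HSV)
w=((hsv[...,1]<40)&(hsv[...,2]>130)).astype(np.uint8);w[:,:235]=0;w[:,370:]=0;w[230:]=0;w[:75]=0
h=cv2.convexHull(cv2.findNonZero(w));q=cv2.approxPolyDP(h,6,True)[:,0];print(q.tolist())
q=[min(q,key=lambda p:np.hypot(*(p-np.array(t)))) for t in[(247,86),(355,85),(352,216),(253,217)]]
lab=[(.085,.07),(.085,-.07),(-.085,-.07),(-.085,.07)]
for p,l in zip(q,lab): print(p,l,onz(c,p[0],p[1],.01).round(4))
def res(x):
    Rz=R.from_euler('z',x[2]).as_matrix()
    return np.concatenate([proj(c,Rz@[a,b,.01]+[x[0],x[1],0])-p for p,(a,b) in zip(q,lab)])
r=least_squares(res,[.51,-.243,-.2],loss='soft_l1');print(r.x,np.degrees(r.x[2]),r.fun.round(1))
m=(abs(hsv[...,0].astype(int)-24)<6)&(hsv[...,1]>140);k=np.zeros_like(m);k[185:220,275:305]=1
v,u=np.where(m&k);print('collar',u.mean(),v.mean(),u.min(),u.max(),v.min(),v.max(),onz(c,u.mean(),v.mean(),.045))
Rz=R.from_euler('z',r.x[2]).as_matrix();print('pred',Rz@[-.06,.0145,.04]+[r.x[0],r.x[1],0])
m=((hsv[...,0]<14)&(hsv[...,1]>150)&(hsv[...,2]>80)).astype(float);k=np.zeros_like(m);k[150:220,85:165]=1;m*=k
f=lambda p:np.abs(sil(c,FORK,p[0],p[1],.105,p[2])-m).sum()
r=differential_evolution(f,[(.48,.56),(-.08,0),(-.8,.8)],seed=1,maxiter=50);print('fork',r.x,np.degrees(r.x[2]),r.fun,m.sum())
E
```

```text
[ 0.4655641  -0.24434025  0.33253453] [-179.98526391   -0.23493612  -11.51739893]
[[360, 88], [357, 216], [260, 218], [252, 90]]
[252  90] (0.085, 0.07) [ 0.613  -0.1894  0.01  ]
[360  88] (0.085, -0.07) [ 0.5876 -0.3242  0.01  ]
[357 216] (-0.085, -0.07) [ 0.4237 -0.2935  0.01  ]
[260 218] (-0.085, 0.07) [ 0.4486 -0.1572  0.01  ]
[ 0.51765452 -0.24089146 -0.18724262] -10.728211996996375 [-1.3 -0.8  0.9 -0.7  0.5  1.7 -0.4  1.1]
collar 296.2173913043478 203.6304347826087 294 297 195 216 [ 0.46538246 -0.21596675  0.045     ]
pred [ 0.46140243 -0.21547588  0.04      ]
fork [ 0.52588389 -0.05168755 -0.78641177] -45.05807522441787 1424.1019607843136 1341.0
```

```bash
python3 - <<'E'
from fit import *
c=cam('wrist');print(state()['ee_pos'],state()['ee_rot'])
hsv=cv2.cvtColor(c['frame'],cv2.COLOR_RGB2HSV)
m=((hsv[...,0]<14)&(hsv[...,1]>150)&(hsv[...,2]>80)).astype(float);k=np.zeros_like(m);k[150:225,80:175]=1;m*=k
v,u=np.where(m>0);print(u.min(),u.max(),v.min(),v.max())
S=sil(c,FORK,.524,-.0375,.105,-.18);v,u=np.where(S>.5);print(u.min(),u.max(),v.min(),v.max(),np.abs(S-m).sum(),m.sum())
f=lambda p:np.abs(sil(c,FORK,p[0],p[1],.105,p[2])-m).sum()
r=differential_evolution(f,[(.49,.55),(-.07,-.01),(-.8,.8)],seed=1,maxiter=50,popsize=20);print('fork',r.x,np.degrees(r.x[2]),r.fun,m.sum())
E
```

```text
[ 0.46393613 -0.24649118  0.33233307] [ 1.79936249e+02 -1.62815339e-01 -1.16073301e+01]
98 162 157 212
94 162 159 216 1733.3176470588235 1378.0
fork [ 0.52512067 -0.05082465 -0.7994847 ] -45.80709937198379 1460.3254901960784 1378.0
```

```bash
python3 -m crank '[[0,0,0,3,-43,24,88],[0,0,0,3,-43,24,88],[0,0,0,3,-43,24,88],[0,0,0,3,-43,24,88],[0,0,0,3,-43,24,88],[0,0,0,0,0,0,88],[0,0,0,0,0,0,88]]'
cat > ff.py <<'E'
from fit import *
def forkfit(c,z=.105,p0=(.524,-.0375,-.19),show=False):
    hsv=cv2.cvtColor(c['frame'],cv2.COLOR_RGB2HSV)
    m=((hsv[...,0]<14)&(hsv[...,1]>120)&(hsv[...,2]>35)).astype(np.uint8)
    S=sil(c,FORK,p0[0],p0[1],z,p0[2]);k=cv2.dilate((S>.2).astype(np.uint8),np.ones((41,41)));m=(m*k).astype(float)
    f=lambda p:np.abs(sil(c,FORK,p[0],p[1],z,p[2])-m).sum()
    r=differential_evolution(f,[(p0[0]-.03,p0[0]+.03),(p0[1]-.03,p0[1]+.03),(p0[2]-.4,p0[2]+.4)],seed=1,maxiter=40,popsize=12)
    print('fork',r.x.round(4),np.degrees(r.x[2]).round(1),'cost',round(r.fun),round(m.sum()));return r.x
E
python3 - <<'E'
from ff import *
for n in['wrist','scene','side']:
    c=cam(n);forkfit(c)
    if n=='wrist':save(c,'w2.png')
P=[state() for i in range(8)];print(np.mean([p['ee_pos'] for p in P],0),P[0]['ee_pos'],P[0]['ee_rot'])
E
```

```text
time_s: 3.18
ee_pos: [0.5217, -0.0444, 0.2091]
ee_rot: [179.6, -0.2, -12.2]
contact_force: [0.3, -0.2, 0.4]
width: 0.0882
fork [ 0.5281 -0.04   -0.1992] -11.4 cost 1604 2517
fork [ 0.5255 -0.038  -0.1594] -9.1 cost 103 1325
fork [ 0.5227 -0.0357 -0.1787] -10.2 cost 193 1353
[ 0.5218958  -0.04453647  0.20935586] [ 0.5218958  -0.04453647  0.20935586] [179.61637466  -0.29156345 -12.3060609 ]
```

View pics/w2.png

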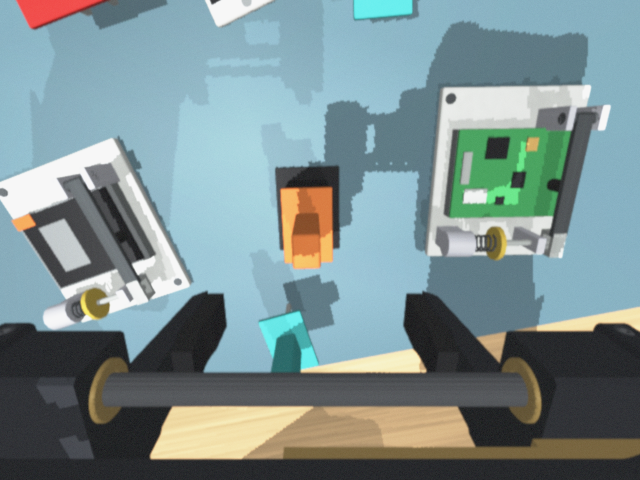

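```bash
python3 - <<'E'
from h import *
c=cam('scene');d=cam('side')
print(onz(c,366,155,.125),onz(d,410,276,.125),onz(c,365,185,.06))
E
python3 -m crank '[[0,0,-0.03,2,-7,0,88],[0,0,0,0,0,30,88],[0,0,0,0,0,30,88],[0,0,0,0,0,30,88],[0,0,0,0,0,25,88],[0,0,0,0,0,0,88],[0,0,0,0,0,0,88]]'
```

```text
[0.40071087 0.0059075  0.125     ] [0.40544832 0.00324525 0.125     ] [0.39213242 0.00602519 0.06      ]
time_s: 4.3
ee_pos: [0.5301, -0.0395, 0.0953]
ee_rot: [179.6, -0.7, -10.2]
contact_force: [-0.2, 0.0, 0.7]
width: 0.088
```

```bash
python3 -m crank '[[0,0.01,0,-4,-1,4,88],[0,0,0,0,0,0,20],[0,0,0,0,0,0,15],[0,0,0,0,0,0,15],[0,0,0,0,0,0,15],[0,0,0,0,0,0,15],[0,0,0,0,0,0,15]]' 60
```

```text
time_s: 5.18
ee_pos: [0.5283, -0.0382, 0.0943]
ee_rot: [179.5, -1.7, -10.2]
contact_force: [0.5, -0.1, 0.4]
width: 0.0301
```

```bash
python3 -m crank '[[0,-0.03,0,-2,0,0,15],[0,0,0,0,0,0,15],[0,0,0,0,0,0,15],[0,0,0,0,0,0,15]]' 60
```

```text
time_s: 5.68
ee_pos: [0.5262, -0.038, 0.0943]
ee_rot: [179.5, 0.2, -10.2]
contact_force: [-0.2, -0.7, 1.1]
width: 0.0196
```

```bash
python3 -m crank '[[0,0,0,0,0,-15,15],[0,0,0,0,0,-35,15],[0,0,0,0,0,-35,15],[0,0,0,0,0,-25,15],[0,0,0,-8,41,0,15],[0,0,0,-7,41,0,15],[0,0,0,-6,41,0,15],[0,0,0,-6,41,0,15],[0,0,0,-6,41,0,15],[0,0,0,0,0,0,15]]' 60; python3 -m crank '[[0,0,0,0,0,0,15]]'
python3 - <<'E'
from ff import *
for n in['scene','side','wrist']:
    c=cam(n)
    s=state();z=s['ee_pos'][2]+.0107
    if n!='wrist':forkfit(c,z,(s['ee_pos'][0],s['ee_pos'][1],-.18))
    save(c,n+'3.png',*(((150,110,310,250),5) if n=='scene' else (((330,120,490,260),5) if n=='side' else ())))
    print(s['ee_pos'],s['ee_rot'],s['width'])
E
```

```text
time_s: 6.92
ee_pos: [0.4567, -0.238, 0.2186]
ee_rot: [179.4, -0.3, -10.0]
contact_force: [-0.6, 0.4, -1.4]
width: 0.0194
time_s: 7.05
ee_pos: [0.4567, -0.2377, 0.2191]
ee_rot: [179.4, -0.3, -10.1]
contact_force: [0.6, 1.1, -1.7]
width: 0.0197
fork [ 0.4566 -0.2394 -0.0991] -5.7 cost 319 1322
[ 0.45686875 -0.23768567  0.21914008] [179.3678276   -0.28650539 -10.01990627] 0.019843048513573793
fork [ 0.4544 -0.2362 -0.2429] -13.9 cost 766 1302
[ 0.45697293 -0.23733515  0.21896543] [179.37771027  -0.27649537  -9.9796559 ] 0.019616538167064802
[ 0.45703103 -0.23713169  0.21879748] [179.3847499   -0.26680626  -9.95482032] 0.019652569940348707
```

View pics/scene3.png

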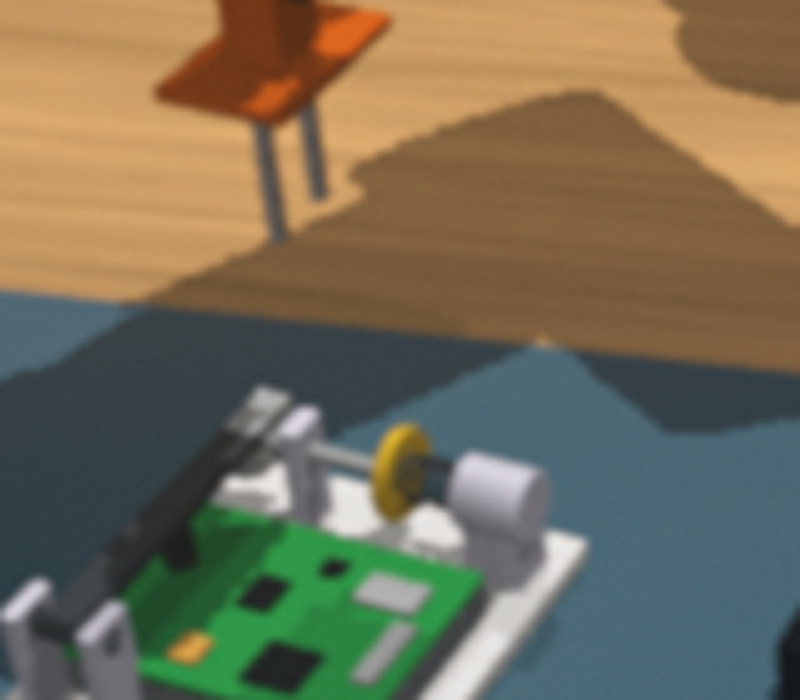

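View pics/wrist3.png

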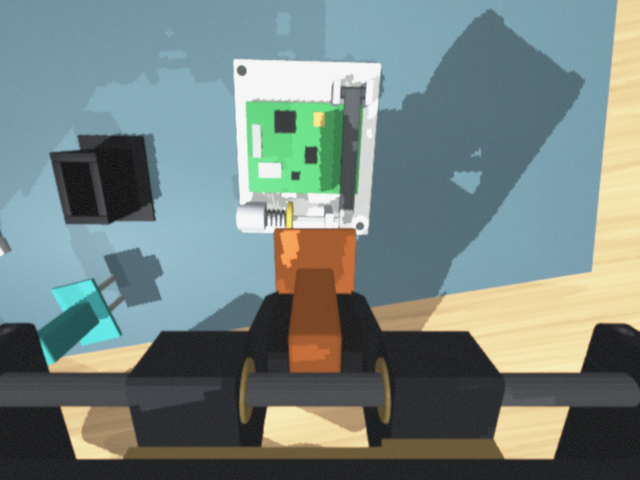

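Wrist view: fork held straight at (315,300), collar at (290,215), empty holder at (85,185). Scene crop: tine tips at about (206,158) and (214,149) full-frame. Now comparing the tips with the bar.

```bash
python3 - <<'E'
from ff import *
s=cam('scene');d=cam('side');w=cam('wrist')
E=np.mean([state()['ee_pos'] for i in range(1)],0)
tz=E[2]+.0107-.095
for c,u,v in[(s,205.8,158),(s,213.8,149.4)]: print('tip',onz(c,u,v,tz).round(4))
Rt=R.from_euler('xyz',state()['ee_rot'],degrees=True).as_matrix();
for a in(13,-13): 
    p=E+Rt@[a/1000,0,.0843]; print('expected',p.round(4),proj(s,p),proj(d,p))
print('bar: scene lug-top-side & collar')
for u,v in[(150+402/5,110+472/5),(150+312/5,110+450/5)]: print(onz(s,u,v,.04).round(4))
for p in[(235,60),(380,63),(367,235)]: print('wcorner',onz(w,*p,.01).round(4))
hsv=cv2.cvtColor(w['frame'],cv2.COLOR_RGB2HSV);m=(abs(hsv[...,0].astype(int)-24)<6)&(hsv[...,1]>140);k=np.zeros_like(m);k[195:228,280:300]=1
v,u=np.where(m&k);print('col',u.min(),u.max(),v.min(),v.max(),len(u),onz(w,u.mean(),v.min(),.04),'top',onz(w,u.mean(),(v.min()+v.max())/2,.055))
print('bar pt wrist',onz(w,310,217,.04))
for c,e in[(s,(205,185,250,220)),(d,(410,220,440,250))]:
    f=cv2.cvtColor(c['frame'],cv2.COLOR_RGB2HSV);m=(abs(f[...,0].astype(int)-24)<6)&(f[...,1]>140)
    k=np.zeros_like(m);k[e[1]:e[3],e[0]:e[2]]=1;v,u=np.where(m&k);print('colSD',onz(c,u.mean(),v.mean(),.04),u.min(),u.max(),v.min(),v.max())
o=d['frame'][120:270,330:490,::-1]
cv2.imwrite('pics/side4.png',cv2.resize(o,None,fx=4,fy=4,interpolation=cv2.INTER_CUBIC))
E
```

```text
tip [ 0.4692 -0.24    0.1343]
tip [ 0.4426 -0.2361  0.1343]
expected [ 0.47   -0.2404  0.1343] [205.38583258 158.20872006] [432.09419281 180.93742199]
expected [ 0.4444 -0.2359  0.1342] [213.51261198 150.0184803 ] [445.45571388 186.00151058]
bar: scene lug-top-side & collar
[ 0.461  -0.2137  0.04  ]
[ 0.4546 -0.2479  0.04  ]
wcorner [ 0.6126 -0.1912  0.01  ]
wcorner [ 0.5869 -0.3246  0.01  ]
wcorner [ 0.4208 -0.2917  0.01  ]
col 287 292 203 227 73 [ 0.47655739 -0.21797184  0.04      ] top [ 0.46826879 -0.21722888  0.055     ]
bar pt wrist [ 0.45930161 -0.23490943  0.04      ]
colSD [ 0.45823083 -0.21794138  0.04      ] 225 234 195 212
colSD [ 0.45911807 -0.21794268  0.04      ] 418 433 227 244
```

```bash
python3 -m crank '[[0,0,0,0,0,28,15],[0,0,0,0,0,28,15],[0,0,0,0,0,20,15],[0,0,0,0,0,0,15]]' 60
```

```text
time_s: 7.85
ee_pos: [0.4586, -0.2363, 0.1413]
ee_rot: [179.4, -0.3, -9.7]
contact_force: [-0.1, -0.5, -1.4]
width: 0.0197
```

View pics/side4.png

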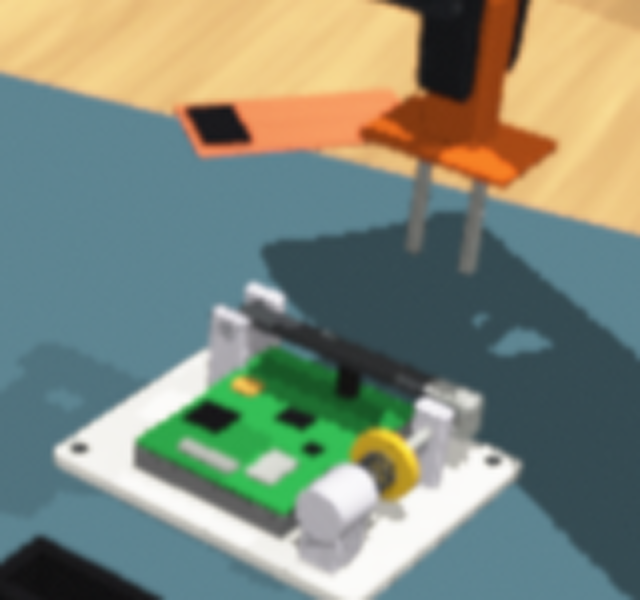

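Tips at side (433,182) and (447,187), as predicted to within 2 px. Down over the bar.

```bash
python3 -m crank '[[0,0,0,-1.5,1,16,15],[0,0,0,0,0,17,15],[0,0,0,0,0,0,15]]' 60
python3 - <<'E'
from h import *
c=cam('scene');d=cam('side')
f=lambda i:cv2.resize(i[:,:,::-1],None,fx=5,fy=5,interpolation=cv2.INTER_CUBIC)
cv2.imwrite('pics/both5.png',np.hstack([f(c['frame'][165:255,180:260]),f(d['frame'][180:270,395:475])]))
E
```

```text
time_s: 8.22
ee_pos: [0.4579, -0.2377, 0.1077]
ee_rot: [179.3, -0.4, -9.7]
contact_force: [0.2, -0.3, -1.5]
width: 0.0199
```

View pics/both5.png

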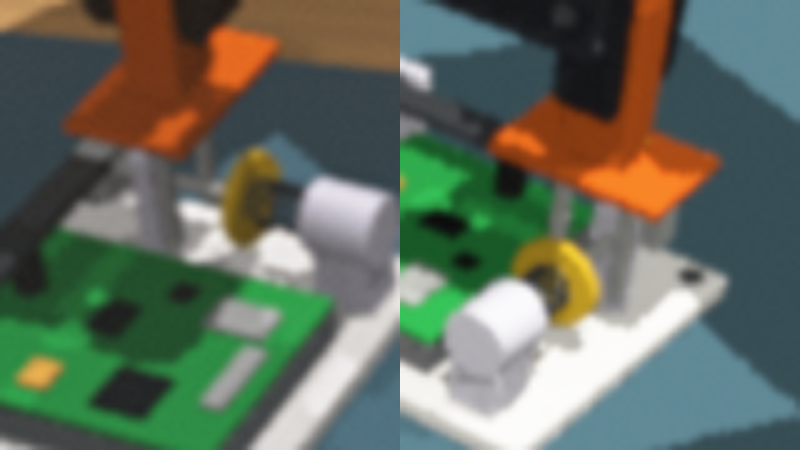

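```bash
python3 -m crank '[[0,0,0.01,0,-8,0,15],[0,0,0,0,-8,0,15],[0,0,0,0,-6,0,15]]' 60;python3 -m crank '[[0,0,0,0,-5,0,15],[0,0,0,0,0,0,15]]' 60
```

```text
time_s: 8.7
ee_pos: [0.4635, -0.2166, 0.1101]
ee_rot: [179.1, -0.7, -10.3]
contact_force: [-1.2, -4.1, -2.4]
width: 0.0197
time_s: 8.95
ee_pos: [0.4645, -0.2116, 0.1104]
ee_rot: [179.0, -0.7, -10.2]
contact_force: [-0.6, -3.2, -1.6]
width: 0.0195
```

```bash
python3 -m crank '[[0,0,0,0,-4,0,15],[0,0,0,0,0,0,15],[0,0,0,0,0,0,15],[0,0,0,0,0,0,15],[0,0,0,0,0,0,15],[0,0,0,0,0,0,15]]' 60
python3 - <<'E'
from h import *
c=cam('scene');d=cam('side')
f=lambda i:cv2.resize(i[:,:,::-1],None,fx=3,fy=3,interpolation=cv2.INTER_CUBIC)
cv2.imwrite('pics/both6.png',np.hstack([f(c['frame'][130:290,130:260]),f(d['frame'][130:290,345:475])]))
for n in('scene','side'): print([(np.round(x['extent']).tolist(),x['score']) for x in find_in('green_arm',n)])
E
```

```text
time_s: 9.7
ee_pos: [0.4652, -0.2085, 0.1104]
ee_rot: [178.9, -0.7, -10.3]
contact_force: [-1.8, -3.4, -2.2]
width: 0.0195
[([155.0, 155.0, 173.0, 239.0], 0.69)]
[([387.0, 189.0, 397.0, 200.0], 0.59)]
```

View pics/both6.png

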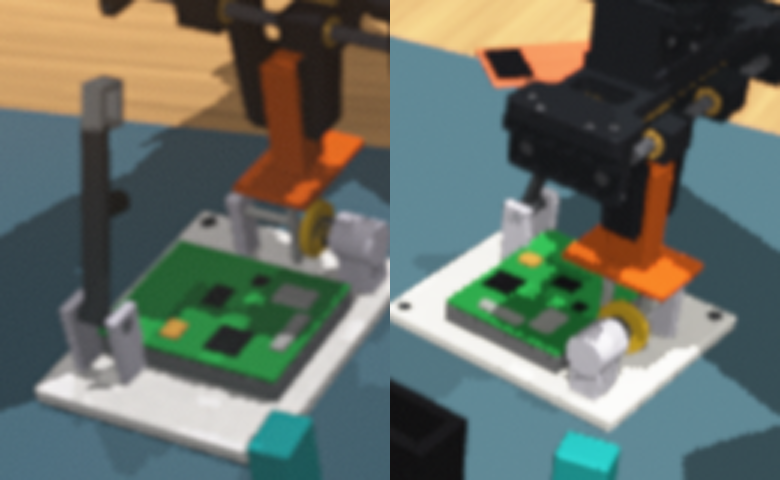

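Arm is open (scene crop, standing at (95,200)). Backing off the collar, lifting, and going over the holder.

```bash
python3 -m crank '[[0,0,0,0,8,0,15],[0.018,-0.012,0,0,4,-10,15],[0,0,0,0,0,-30,15],[0,0,0,0,0,-40,15],[0,0,0,0,0,-30,15],[0,0,0,0,0,0,15]]' 60
```

```text
time_s: 10.65
ee_pos: [0.4628, -0.2194, 0.2228]
ee_rot: [-179.6, 0.0, -10.3]
contact_force: [0.3, 0.2, -1.4]
width: 0.0196
```

```bash
python3 -m crank '[[-0.007,0,0,6,-38,0,15],[0,0,0,6,-38,0,15],[0,0,0,6,-38,0,15],[0,0,0,6,-38,0,15],[0,0,0,6,-38,8,15],[0,0,0,0,0,20,15],[0,0,0,0,0,0,15],[0,0,0,0,0,0,15]]' 60
python3 - <<'E'
from ff import *
cs={n:cam(n) for n in('scene','side')}
s=state();print(s['ee_pos'],s['ee_rot'])
E=np.array(s['ee_pos']);Rt=R.from_euler('xyz',s['ee_rot'],degrees=True).as_matrix()
for n,c in cs.items():
    forkfit(c,E[2]+.0107,(E[0],E[1],-.18))
    print(n,'exp tips',[proj(c,E+Rt@[a/1000,0,.0843]).round(1) for a in(13,-13)],'mouth corners',[proj(c,R.from_euler('z',-.18).as_matrix()@[a,b,0]+[.525,-.038,.065]).round(1) for a,b in((.024,.012),(.024,-.012),(-.024,-.012),(-.024,.012))])
f=lambda i:cv2.resize(i[:,:,::-1],None,fx=4,fy=4,interpolation=cv2.INTER_CUBIC)
cv2.imwrite('pics/both7.png',np.hstack([f(cs['scene']['frame'][150:290,275:375]),f(cs['side']['frame'][160:300,295:395])]))
E
```

```text
time_s: 11.65
ee_pos: [0.5229, -0.0287, 0.1821]
ee_rot: [-179.5, 0.9, -10.4]
contact_force: [0.7, -0.2, -1.7]
width: 0.0199
[ 0.5229199  -0.02899954  0.18244514] [-179.49611015    0.90761894  -10.41384569]
fork [ 0.5205 -0.0292 -0.1759] -10.1 cost 233 1429
scene exp tips [array([329.1, 216.3]), array([335.2, 206.1])] mouth corners [array([327.1, 240.2]), array([312.2, 236.5]), array([323.6, 217.9]), array([338. , 221.3])]
fork [ 0.5183 -0.0262 -0.2058] -11.8 cost 595 1135
side exp tips [array([338.9, 249.9]), array([352.2, 256.5])] mouth corners [array([329.6, 263.3]), array([339.3, 256.3]), array([363. , 268.7]), array([353.5, 276.1])]
```

View pics/both7.png

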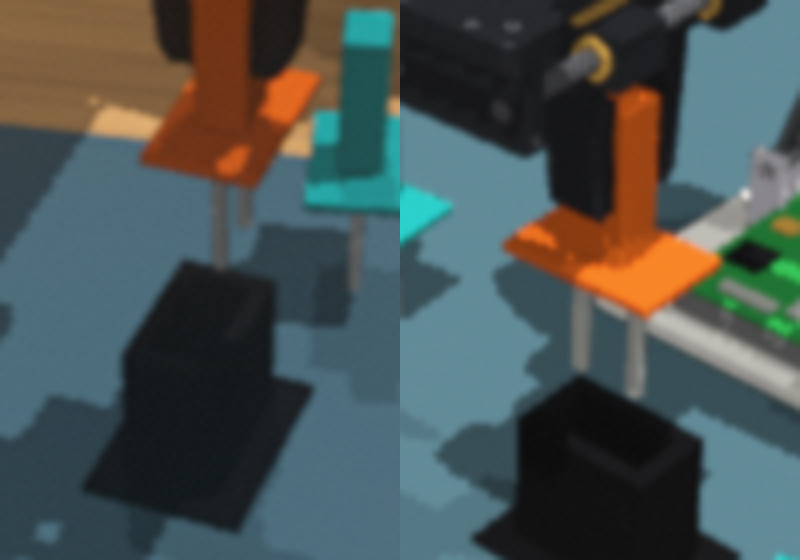

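```bash
python3 -m crank '[[-0.008,0.014,0,5,8.5,0,15],[0,0,0,0,0,0,15],[0,0,0,0,0,0,15]]' 60
```

```text
time_s: 12.12
ee_pos: [0.5273, -0.0403, 0.1837]
ee_rot: [180.0, -0.1, -10.5]
contact_force: [-0.2, 0.1, -1.0]
width: 0.0196
```

```bash
python3 -m crank '[[0,0,0,-1,-2,20,15],[0,0,0,0,0,20,15],[0,0,0,0,0,5,15]]' 60; python3 -m crank '[[0,0,0,0,0,20,15],[0,0,0,0,0,15,15],[0,0,0,0,0,0,15]]' 60
```

```text
time_s: 12.5
ee_pos: [0.5279, -0.0387, 0.1393]
ee_rot: [180.0, -0.3, -10.6]
contact_force: [-0.1, 0.6, -1.4]
width: 0.0198
time_s: 12.88
ee_pos: [0.5291, -0.0391, 0.1046]
ee_rot: [180.0, -0.4, -10.6]
contact_force: [0.0, -0.7, -0.6]
width: 0.0194
```

```bash
python3 -m crank '[[0,-0.006,0,-2.5,-1,6,15],[0,0,0,0,0,4,15],[0,0,0,0,0,2,15]]' 60
```

```text
time_s: 13.25
ee_pos: [0.5283, -0.038, 0.0941]
ee_rot: [180.0, -0.2, -10.6]
contact_force: [-7.7, 1.5, 15.2]
width: 0.0195
```

Seated on the rim (15 N upward at TCP z 0.094, the grasp height). Releasing.

```bash
python3 -m crank '[[0,0,0,0,0,0,60],[0,0,0,0,0,0,88],[0,0,0,0,0,0,88],[0,0,0,0,0,0,88],[0,0,0,0,0,0,88],[0,0,0,0,0,0,88]]' 10
```

```text
time_s: 14.0
ee_pos: [0.5292, -0.0382, 0.0951]
ee_rot: [179.9, -0.4, -10.6]
contact_force: [-0.3, 0.4, 0.8]
width: 0.0773
```

```bash
python3 -m crank '[[0,0,0,0,0,-15,88],[0,0,0,0,0,-30,88],[0,0,0,0,0,-40,88],[0,0,0,0,0,-40,88],[0,0,0,0,0,-40,88],[0,0,0,0,0,0,88],[0,0,0,0,0,0,88],[0,0,0,0,0,0,88]]'
python3 - <<'E'
from ff import *
for n in('scene','side'):
    c=cam(n)
    for z in(.105,.110,.115):print(n,z,end=' ');forkfit(c,z)
    for t in('green_arm','black_arm'):print(t,[(np.round(x['extent']).tolist(),round(x['score'],2)) for x in find_in(t,n)])
    s0=cv2.imread(f'pics/{n}0.png')[:,:,::-1].astype(int);D=np.abs(s0-c['frame']).max(2)
    l,t,r,b=(415,225,530,330) if n=='scene' else (170,320,335,455)
    print('black jig diff px',(D[t:b,l:r]>60).sum(),'fork diff',(D[185:250,300:350]>60).sum() if n=='scene' else (D[222:290,318:378]>60).sum())
print(state()['ee_pos'],state()['contact_force'])
E
```

```text
time_s: 15.0
ee_pos: [0.5275, -0.0376, 0.2699]
ee_rot: [179.9, -0.5, -10.6]
contact_force: [-1.1, 0.8, 0.5]
width: 0.0876
scene 0.105 fork [ 0.5276 -0.0369 -0.1454] -8.3 cost 88 1341
scene 0.11 fork [ 0.5331 -0.0358 -0.1433] -8.2 cost 103 1341
scene 0.115 fork [ 0.54   -0.0345 -0.1264] -7.2 cost 127 1341
green_arm [([157.0, 152.0, 175.0, 238.0], 0.86)]
black_arm [([439.0, 232.0, 464.0, 296.0], 0.67)]
black jig diff px 0 fork diff 142
side 0.105 fork [ 0.5248 -0.0343 -0.1853] -10.6 cost 75 1474
side 0.11 fork [ 0.5219 -0.0287 -0.2111] -12.1 cost 84 1474
side 0.115 fork [ 0.5192 -0.023  -0.1985] -11.4 cost 101 1474
green_arm [([390.0, 145.0, 422.0, 200.0], 0.95)]
black_arm [([222.0, 328.0, 314.0, 373.0], 0.87)]
black jig diff px 0 fork diff 453
[ 0.52771839 -0.03764857  0.26993044] [ 0.32410581  0.55895141 -0.4570914 ]
```

```bash
python3 -c "from plant import *;print(finish_job())"
```

```text
the job is handed in; nothing more can be done
None
```

I took the orange fork from its holder, straddled the green jig's spring bar and pushed the collar. The clamp arm swung open. I then stood the fork back in its holder and retracted, and handed the job in at about 15 s of the 48 s allowed.

**Green arm:** it looked open in the pictures taken while the fork was still at the jig. The network still found it standing up in both cameras after the release. I did not measure its angle.

**Black battery jig:** unchanged in both cameras, with no pixel differing by more than 60 levels from the first pictures.

**Fork in holder:**
- It pressed on the rim with about 15 N at the original grasp height, so it is fully down.
- The silhouette fits after release agree best with the seated height: scene (0.528, -0.037) and side (0.525, -0.034), against the holder at (0.525, -0.038). That is about 4 mm off at most, within the 18 mm limit.
- I did not measure its tilt directly; the fits assume an upright fork.

**Disagreements:**
- The silhouette fit from the wrist camera was poor, because other orange and brown areas were picked up, so I barely used it.
- The final yaw estimates from the two cameras differed by about 2°.
- I had no picture views left at the end, so the final checks were numerical only.

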